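# Drop the curing station's turntable onto its drive and load the print

## Task

The turntable of the curing station was laid back in its well after cleaning, but it is riding on top of the motor drive instead of sitting on it. Turn it by its ribs, without forcing it, until it drops fully home and lies flush with the deck; then stand the nearer pink vase upright in the middle of it, setting it down rather than dropping it, and leave the dropper bottle and the tin of screws beside it where they are.

Things in the scene. Friction and masses are not known exactly. Their poses are not given: they have to be found in the camera images.
- station: Curing station, fixed: a square grey deck 206 x 206 mm, top 45 mm above the table, with a round well of 156 mm diameter in the middle. Origin under the well's centre at table height, z up; buttons on its front (-x). At the back (+x) a black LED column, 64 mm wide (y), front face 124 mm from the origin, rises to 193 mm above the table.
- well_centre (a point): Centre of the well at deck height. At the bottom of the well, hidden by the turntable, is the motor drive with three upright dogs 120 degrees apart. Its angle is unknown, differs each time, and it is self-locking: it cannot be turned by hand.
- turntable: Round bright metal turntable, loose in the well with about 3 mm of play all round: disc 150 mm in diameter, 13.5 mm thick, about 0.35 kg. Origin at the centre of the disc's underside, z up. Three dogs 8 mm deep below it must fall between the drive's dogs. At the start dogs stand on dogs: origin 39.5 mm above the table. Fully home: origin 31.5 mm above it.
- table_top (a point): Centre of the turntable's top, on a flat dark pad 57 mm across: 8 mm proud of the deck at the start, flush when home. Turned either way by its ribs with a light push (a few newtons at most), the turntable drops after about 5 to 105 degrees; some 20 degrees on, the drive stops it dead. It may hang up half-way, tilted; then press lightly on its high side and shuffle it to and fro.
- rib (a point): Middle of one of three black radial finger ribs on the turntable: 59 mm from the centre along the turntable's own x axis, 9 mm above the disc's top. The others stand at 120 and 240 degrees. Each is 8 mm wide, 18 mm tall above the disc's top, and reaches from 46 to 72 mm from the centre.
- vase: Pink printed vase, 52 mm in greatest diameter (at half height), 44 mm across the rim, 58 mm tall, about 40 g, standing upright on the table to the right of the station, near the dropper bottle and the tin (a similar one far at the back is not meant). Origin at the centre of its underside, z up.
- dropper: Small amber dropper bottle with a black rubber bulb, standing on the table to the right of the station, 34 mm in diameter, 102 mm tall; to be left alone. Origin at the centre of its underside.
- clip_tin: Open round tin of small screws on the table to the right of the station, 66 mm in diameter, 31 mm high; to be left alone. Origin at the centre of its underside.

How it is judged:
By the outcome, as a careful person would: the job done as asked, in the order asked, and still so for the second after the job is handed in, with the robot touching nothing.
It also fails if it takes over 70 s, if anything falls off the work surface, if the arm or the gripper's body presses on something with over 40 N, if the wrist force passes 120 N, or if a joint passes its speed limit or range.

## Robot

A 6-joint arm with a two-finger parallel gripper is mounted at the origin on a cart in front of the work surface, level with it; the furniture and walls round the work are solid. World frame = base frame: x ahead of the robot, y to its left, z up, the work surface at z = 0. Lengths are in m, angles in rad, forces in N, time in s.
With the tool pointing down it reaches from about 0.375 to 0.975 m from the base axis. Payload 3.8 kg.
Tool frame: the origin (TCP) lies at the very end of the fingers, on their centre line; the grasp point (between the pads) lies bot.hold_point_z behind it (bot.hold_point_z is the distance from the TCP to the grasp point, in m); z points along the fingers, y is the line along which they close (so a half turn about z gives the same grasp; the last joint's range is limited). The gripper opens to 85 mm and grips with 20 to 120 N. Pads are 22 mm wide; open, the fingers measure 114 mm over their backs; the gripper's body (76 mm by 85 mm) begins 54 mm behind the grasp point. The pads swing forward as they close: fully open they stand 13 mm farther back than shut.
Start: joints at [-1.291, 0.264, 1.604, -0, 1.274, -0.037], TCP at [0.21, -0.641, 0.202] pointing down, gripper open.
Joint ranges: [-2.63, 2.63], [-0.94, 2.18], [0.31, 2.57], [-1.31, 4.45], [0, 2.66], [-2.55, 2.55]. Speed limits (rad/s): [2.57, 2.57, 3.14, 3.14, 3.14, 3.14].

## Interface

Orientations are given as a rotation vector (axis times angle).
In Python, from workcell import bot, cams, status gives the robot as it stands (bot), with the cameras (cams) and the readings (status).
- The arm moves only by the shell command python3 jog.py 'ROWS' [OPENING] [FORCE]. ROWS is a JSON list that holds a single list of rows (three levels of brackets), with 1 to 5 rows, each of 4 numbers: dx, dy, dz in m, then a turn about the tool's z in rad; each row shifts and turns the commanded pose from where the row before left it, along the tool's axes as they then stand; what a row does not reach is not made up. A row lasts 1/8 s, in which the tool goes at most 0.0625 m and 0.188 rad, less where a joint would pass 70% of its speed; a pose out of reach is approached as far as the arm can. OPENING is the opening from 0.0 (shut) to 1.0 (fully open), set as the command begins (- or left out keeps the last). The fingers move at their own pace and stop on an object; FORCE is the grip in N (left out, the last holds). Time passes only in rows, so rows that do not move let the fingers close. It prints the time, the measured TCP pose, the force, the opening and the grip force at its end. Input that does not fit is refused with a message, and nothing moves.
- status.read_state(): the state, without advancing time (a new reading comes with each control period).
- cams.read_camera(name): name is "scene" or "top" or "wrist"; returns the picture (420x560x3 uint8, red, green, blue); there is no depth.
- cams.camera_info(name): a dict with "intrinsics" (3x3 intrinsics, pixels), "k1" (the pictures are not rectified: a ray, as slopes to the right and down, at radius r is drawn at 1 + k1 r^2 times it, then the intrinsics apply), "extrinsics" (4x4, takes a point from camera to world coordinates). Camera axes: x right, y down, z forward; pixel columns grow to the right and rows downward; lengths in m; the calibration is good to about 2 mm. A picture is of the moment at which its call begins: read the wrist's pose just before it. camera_info takes no time and is no camera call; for the wrist camera it gives the pose at the moment of the call.
- bot.finish_job(): hands the job in; it is judged then, once.
The state is a dict: "time": time; "q": joint angles; "joint_vel": joint speeds; "joint_torque": joint torques, N m; "tool_pos": TCP position; "tcp_rot": TCP orientation; "wrist_force": force on the tool from outside, world axes, zero at the start; "torque": the same for the moment, N m; "width": opening from 0.0 (shut) to 1.0 (fully open); "grip_force": force on a finger pad.
Only numpy, scipy, OpenCV 4.12 (cv2) and the standard library are available. Lean on these libraries where they do the work, as an engineer would, in place of code of your own. Each camera call takes 0.05 s, during which the arm holds its last target. There are 200 camera calls.

## Working session

There is one attempt and no reset: what is moved stays moved. The work goes in short steps, Python scripts to look and compute and a shell command to move; the robot and the scene stay as the last step left them, time stands still between calls to the robot, and variables do not carry over. Pictures are saved under pics/ and viewed, at most 10 in all, crops included, and the job is handed in when it is done.

```bash
ls; mkdir -p pics
cat > h.py <<'E'
import numpy as np, cv2
from workcell import bot, cams, status
from scipy.spatial.transform import Rotation as R
def snap(n,f):
    ci=cams.camera_info(n); im=np.array(cams.read_camera(n)); cv2.imwrite('pics/'+f,im[:,:,::-1]); return im,ci
def ray(ci,u,v):
    K=np.array(ci['intrinsics'],float); T=np.array(ci['extrinsics'],float)
    d=np.array([k for k in cv2.undistortPoints(np.array([[[u,v]]],float),K,np.array([ci['k1'],0,0,0,0.]))[0,0]]+[1.])
    d=T[:3,:3]@d; return T[:3,3],d/np.linalg.norm(d)
def onz(ci,u,v,z):
    o,d=ray(ci,u,v); return o+d*(z-o[2])/d[2]
def tri(rs):
    A=sum(np.eye(3)-np.outer(d,d) for o,d in rs); b=sum((np.eye(3)-np.outer(d,d))@o for o,d in rs)
    p=np.linalg.solve(A,b); return p,[np.linalg.norm(np.cross(p-o,d)) for o,d in rs]
def proj(ci,p):
    T=np.array(ci['extrinsics'],float);q=np.linalg.inv(T)@np.r_[p,1];
    return cv2.projectPoints(q[None,:3],np.zeros(3),np.zeros(3),np.array(ci['intrinsics'],float),np.array([ci['k1'],0,0,0,0.]))[0][0,0]
E
cat > s1.py <<'E'
from h import *
ims=[]
for n in ['scene','top','wrist']:
    im,ci=snap(n,n+'0.png'); ims.append(im)
    print(n,np.round(ci['extrinsics'],3).tolist(),np.round(ci['intrinsics'],1).tolist(),ci['k1'])
s=status.read_state(); print(s['time'],s['tool_pos'],R.from_rotvec(s['tcp_rot']).as_matrix().round(3).tolist(),bot.hold_point_z)
E
python3 s1.py
```

```text
jog.py
pics
workcell.py
scene [[0.898, -0.339, 0.282, 0.276], [-0.441, -0.702, 0.559, -0.681], [0.009, -0.626, -0.779, 0.811], [0.0, 0.0, 0.0, 1.0]] [[410.0, 0.0, 285.9], [0.0, 410.0, 206.9], [0.0, 0.0, 1.0]] -0.10526957363502938
top [[0.03, -0.977, 0.212, 0.344], [-1.0, -0.03, 0.006, -0.147], [0.0, -0.212, -0.977, 1.023], [0.0, 0.0, 0.0, 1.0]] [[444.9, 0.0, 276.1], [0.0, 444.9, 213.6], [0.0, 0.0, 1.0]] -0.09897723450883042
wrist [[0.311, -0.906, -0.287, 0.284], [-0.95, -0.297, -0.093, -0.616], [-0.001, 0.301, -0.953, 0.372], [0.0, 0.0, 0.0, 1.0]] [[299.5, 0.0, 282.5], [0.0, 299.5, 212.1], [0.0, 0.0, 1.0]] -0.05584162356227969
0.15 [ 0.21009566 -0.64081476  0.20063092] [[0.95, 0.312, -0.001], [0.312, -0.95, 0.002], [0.0, -0.002, -1.0]] 0.0187
```

View pics/scene0.png

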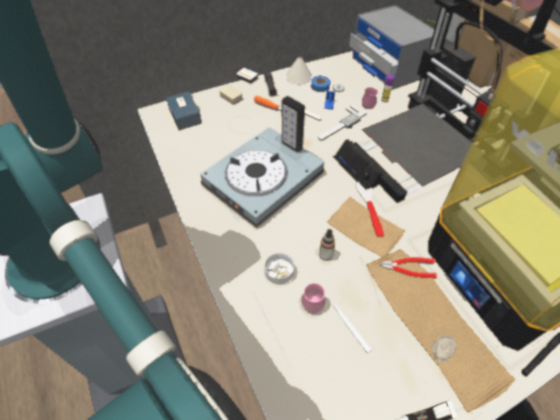

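View pics/top0.png

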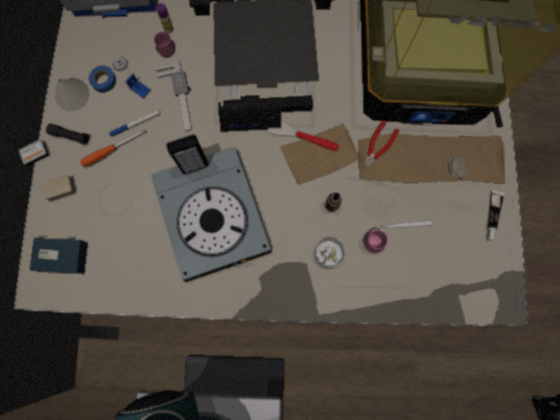

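Scene view: station and turntable at about (255,170), vase (313,298), tin (279,267), dropper (328,245). Top view: turntable pad (211,221), vase (375,239), tin (329,253), dropper (333,202).

```bash
cat > s2.py <<'E'
from h import *
I={n:cv2.imread(f'pics/{n}0.png') for n in ['scene','top']}
C={n:cams.camera_info(n) for n in I}
win={'scene':(255,170,45),'top':(211,221,45)}; vw={'scene':(313,298),'top':(375,239)}
for n in I:
    g=cv2.cvtColor(I[n],cv2.COLOR_BGR2GRAY); u,v,w=win[n]
    sub=g[v-w:v+w,u-w:u+w]
    m=(sub<(60 if n=='scene' else 38)).astype(np.uint8)
    k,l,st,ce=cv2.connectedComponentsWithStats(m)
    for i in range(1,k):
        if st[i,4]>12: print(n,st[i,4],(ce[i]+[u-w,v-w]).round(1), onz(C[n],*(ce[i]+[u-w,v-w]),.053).round(4))
    h=cv2.cvtColor(I[n],cv2.COLOR_BGR2HSV); a,b=vw[n]
    m=((h[...,0]>150)&(h[...,1]>70)&(h[...,2]>25)).astype(np.uint8); m[:b-30]=0;m[b+30:]=0;m[:,:a-30]=0;m[:,a+30:]=0
    ys,xs=np.nonzero(m); print(n,'vase',len(xs),xs.mean(),ys.mean(),xs.min(),xs.max(),ys.min(),ys.max())
a=cv2.resize(I['top'][175:275,160:280],None,fx=4.5,fy=4.5,interpolation=cv2.INTER_CUBIC)
b=cv2.resize(I['top'][185:270,310:400],None,fx=2.5,fy=2.5); c=cv2.resize(I['scene'][225:320,255:345],None,fx=2.5,fy=2.5)
o=np.zeros((450,770,3),np.uint8); o[:,:540]=a; o[:212,540:765]=b[:212]; o[212:449,540:765]=c[:237]
cv2.imwrite('pics/m1.png',np.clip(o*1.5,0,255).astype(np.uint8))
E
python3 s2.py
```

```text
scene 71 [298.1 138.4] [0.6872 0.0648 0.053 ]
scene vase 354 313.4265536723164 297.21751412429376 303 323 284 310
top 31 [207.5 193.5] [0.5954 0.016  0.053 ]
top 398 [211.3 220.5] [0.5336 0.0037 0.053 ]
top 27 [236.1 228.9] [ 0.5162 -0.0527  0.053 ]
top 32 [189.8 236.4] [0.4961 0.0493 0.053 ]
top 20 [250.4 257.8] [ 0.453  -0.0869  0.053 ]
top vase 397 375.2166246851385 240.45843828715365 364 386 230 251
```

View pics/m1.png

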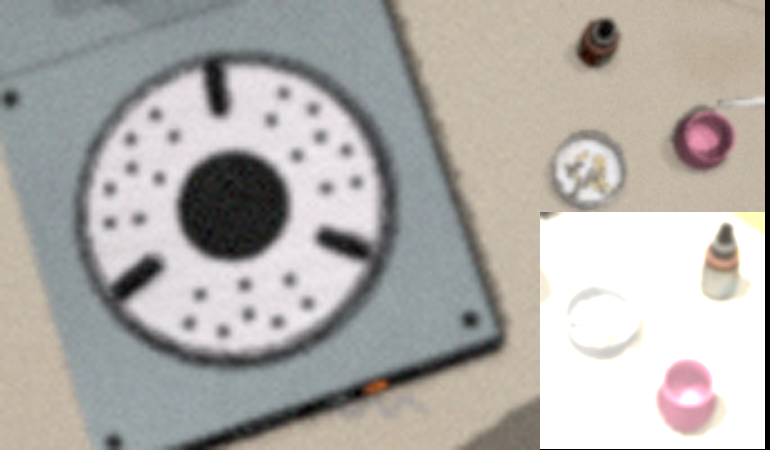

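Pad and ribs show clearly in the top crop: pad (211,221), ribs at about 11°, 130° and 253°. The tin and dropper stand to the left of and behind the vase. Next I work out the vase position, disc centre and neighbours.

```bash
cat > s3.py <<'E'
from h import *
C={n:cams.camera_info(n) for n in ['scene','top']}
print('vase',tri([ray(C['scene'],313.4,297.2),ray(C['top'],375.2,240.4)]))
print('tin',onz(C['top'],329,253,.031),onz(C['scene'],279,267,.031))
print('dropper',tri([ray(C['scene'],330,231),ray(C['top'],335,196.5)]))
g=cv2.cvtColor(cv2.imread('pics/scene0.png'),cv2.COLOR_BGR2GRAY)[140:205,215:300]
t,m=cv2.threshold(g,100,255,cv2.THRESH_BINARY_INV); k,l,st,ce=cv2.connectedComponentsWithStats(m)
for i in range(1,k):
    if st[i,4]>12: print(st[i,4],(ce[i]+[215,140]).round(1),onz(C['scene'],*(ce[i]+[215,140]),.053).round(4))
E
python3 s3.py; python3 jog.py '[[[0.043, -0.042, 0, 0], [0.043, -0.042, 0, 0], [0.043, -0.042, 0, 0], [0.043, -0.042, 0, 0], [0.043, -0.042, 0, 0]]]' 0.25
```

```text
vase (array([ 0.50251561, -0.36520647,  0.03504852]), [np.float64(2.480845924756774e-05), np.float64(2.480845924769526e-05)])
tin [ 0.47163799 -0.26137111  0.031     ] [ 0.47054746 -0.26666122  0.031     ]
dropper (array([ 0.58923783, -0.26716876,  0.09327872]), [np.float64(0.0026895793368700485), np.float64(0.002689579336869991)])
84 [293.9 145.6] [0.6638 0.044  0.053 ]
32 [274.4 157.7] [0.5966 0.0245 0.053 ]
29 [234.2 161.1] [0.4966 0.0589 0.053 ]
188 [255.5 170. ] [0.534  0.0051 0.053 ]
149 [289.3 195.8] [ 0.5732 -0.1103  0.053 ]
130 [223.7 197.3] [ 0.428  -0.0456  0.053 ]
time: 0.78
tool_pos: [0.3496, -0.373, 0.2015]
tcp_rot: [-3.102, -0.495, -0.0]
wrist_force: [0.6, -0.0, 0.5]
width: 0.25
grip_force: 0.0
```

```bash
python3 -c "
from h import *
snap('wrist','w_v.png')"; python3 jog.py '[[[0.043, -0.042, 0, 0], [0.043, -0.042, 0, 0], [0.043, -0.042, 0, 0], [0.043, -0.042, 0, 0], [0.043, -0.042, 0, 0]]]' && python3 jog.py '[[[0.042, -0.042, 0, 0], [0, 0, 0, -0.18], [0, 0, 0, -0.18], [0, 0, 0, -0.18], [0, 0, 0, -0.18]]]' && python3 jog.py '[[[0, 0, 0, -0.18], [0, 0, 0.04, -0.06], [0, 0, 0, 0]]]'
cat > look.py <<'E'
import sys
from h import *
s=status.read_state(); im,ci=snap('wrist',sys.argv[1])
M=R.from_rotvec(s['tcp_rot']).as_matrix(); print(s['time'],s['tool_pos'].round(4),'yaw',np.degrees(np.arctan2(M[1,0],M[0,0])).round(1),'F',np.round(s['wrist_force'],1))
E
python3 look.py w1.png
```

```text
time: 1.45
tool_pos: [0.4886, -0.1068, 0.2017]
tcp_rot: [3.102, 0.495, 0.001]
wrist_force: [1.9, -0.5, 0.8]
width: 0.251
grip_force: 0.0
time: 2.08
tool_pos: [0.5147, -0.0554, 0.2013]
tcp_rot: [-2.724, -1.565, 0.001]
wrist_force: [0.2, 0.5, -0.5]
width: 0.246
grip_force: 0.0
time: 2.45
tool_pos: [0.5117, -0.0551, 0.1583]
tcp_rot: [-2.519, -1.868, 0.008]
wrist_force: [-0.3, -0.0, 0.0]
width: 0.25
grip_force: 0.0
2.45 [ 0.5117 -0.0551  0.1583] yaw 73.1 F [-0.3 -0.   0. ]
```

View pics/w1.png

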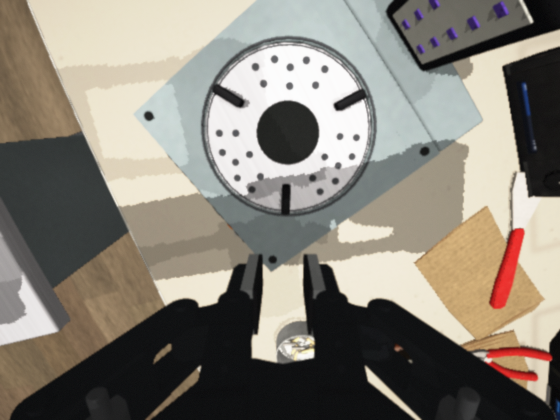

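Wrist view: pad (288,132), near rib at (286,199), almost in line with the finger gap at x≈283. Next I measure from this view.

```bash
cat > disc.py <<'E'
import sys
from h import *
def disc(im,ci,show=True,pt=.053):
    """pad ellipse centre, rib mean pixels, from wrist picture; returns pad px and outlines"""
    g=cv2.cvtColor(im,cv2.COLOR_RGB2GRAY); m=(g<60).astype(np.uint8)
    k,l,st,ce=cv2.connectedComponentsWithStats(m); out=[]
    for i in range(1,k):
        p=onz(ci,*ce[i],pt)
        if 60<st[i,4]<6000 and np.hypot(p[0]-.534,p[1]-.0045)<.08:
            out.append((st[i,4],ce[i],p))
            if show: print(st[i,4],ce[i].round(1),p.round(4),'ang',np.degrees(np.arctan2(p[1]-.0045,p[0]-.534)).round(1),'bbox',st[i,:4])
    return out
if __name__=='__main__':
    im=cv2.imread('pics/'+sys.argv[1])[:,:,::-1]; ci=cams.camera_info('wrist'); o=disc(im,ci)
    C=cams.camera_info('top'); p=max(o,key=lambda a:a[0])[1]
    print('tri pad',tri([ray(ci,*p),ray(C,211.3,220.5)]),tri([ray(ci,*p),ray(cams.camera_info('scene'),255.5,170)]))
    r=[a for a in o if a[2][1]<-.03]
    if r: print('tri rib',tri([ray(ci,*r[0][1]),ray(C,236.1,228.9)]))
E
python3 disc.py w1.png
```

```text
284 [227.5  95.3] [0.4955 0.0518 0.053 ] ang 129.2 bbox [212  85  32  22]
274 [350.3  99.5] [0.5976 0.017  0.053 ] ang 11.1 bbox [335  89  32  21]
2918 [287.4 132.1] [0.5367 0.0061 0.053 ] ang 30.9 bbox [258 102  60  62]
248 [285.2 200. ] [ 0.5164 -0.0541  0.053 ] ang -106.8 bbox [277 184  13  32]
tri pad (array([0.53646513, 0.00561661, 0.0388244 ]), [np.float64(0.00025808473207664063), np.float64(0.00025808473207648977)]) (array([0.53561362, 0.00638519, 0.05100387]), [np.float64(0.001122985479094036), np.float64(0.0011229854790940443)])
tri rib (array([ 0.51617562, -0.05316666,  0.05554649]), [np.float64(0.00045852286345264754), np.float64(0.00045852286345251847)])
```

```bash
python3 jog.py '[[[0.006, 0.004, 0.03, 0.033], [0, 0, 0.04, 0], [0, 0, 0.015, 0], [0, 0, 0.015, 0], [0, 0, 0, 0]]]'; python3 look.py w2.png
```

```text
time: 3.12
tool_pos: [0.5203, -0.0508, 0.0615]
tcp_rot: [-2.553, -1.829, 0.001]
wrist_force: [0.3, 0.9, -0.4]
width: 0.25
grip_force: 0.0
3.125 [ 0.5203 -0.0508  0.0615] yaw 71.2 F [ 0.3  0.9 -0.4]
```

View pics/w2.png

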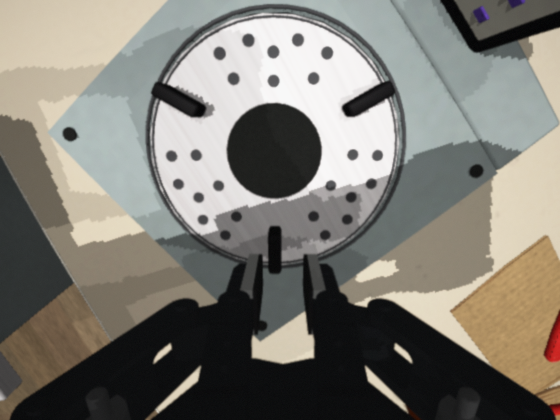

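The rib at (274,250) is between the fingers (inner faces at x≈262 and 306) but off-centre to the left. Before lowering I check how deep the fingers sit along the radius.

Run:
```python
from h import *
ci=cams.camera_info('wrist'); s=status.read_state(); M=R.from_rotvec(s['tcp_rot']).as_matrix(); t=s['tool_pos']
for a in [(0,0,0),(.011,0,0),(.011,.0106,-.003),(.011,-.0106,-.003),(0,.0106,-.003)]: print(a,proj(ci,t+M@np.array(a)).round(1))
c=np.array([.5355,.0055]); d=-M[:2,0]
for r,z in [(.046,.071),(.072,.071),(.046,.053)]: print(r,z,proj(ci,np.r_[c+d*r,z]).round(1))
```

```text
(0, 0, 0) [281.7 248.4]
(0.011, 0, 0) [281.7 232. ]
(0.011, 0.0106, -0.003) [299.2 233.8]
(0.011, -0.0106, -0.003) [264.1 233.8]
(0, 0.0106, -0.003) [298.9 250.5]
0.046 0.071 [274.2 235.7]
0.072 0.071 [274.6 275.1]
0.046 0.053 [274.9 225.1]
```

```bash
python3 jog.py '[[[0, -0.005, 0, 0], [0.008, 0, 0, 0], [0, 0, 0.006, 0], [0, 0, 0, 0]]]' 0.15; python3 look.py w3.png; python3 disc.py w3.png | head -6
```

```text
time: 3.68
tool_pos: [0.5178, -0.0413, 0.0552]
tcp_rot: [-2.552, -1.83, 0.001]
wrist_force: [0.1, -0.9, 0.3]
width: 0.148
grip_force: 0.0
3.675 [ 0.5178 -0.0413  0.0552] yaw 71.3 F [ 0.1 -0.9  0.3]
1155 [186.1 107. ] [0.4949 0.0552 0.053 ] ang 127.7 bbox [154  31  80 107]
918 [381.1 114.3] [0.5962 0.0167 0.053 ] ang 11.1 bbox [354  97  55  35]
65 [340.2 201. ] [ 0.561  -0.0243  0.053 ] ang -46.9 bbox [336 197  10   9]
64 [360.3 212.3] [ 0.5707 -0.0351  0.053 ] ang -47.2 bbox [356 208   9  10]
71 [243.6 231.8] [ 0.4988 -0.0241  0.053 ] ang -140.9 bbox [239 228  10   9]
67 [322.4 231.6] [ 0.5452 -0.0397  0.053 ] ang -75.8 bbox [318 228  10   9]
```

View pics/w3.png

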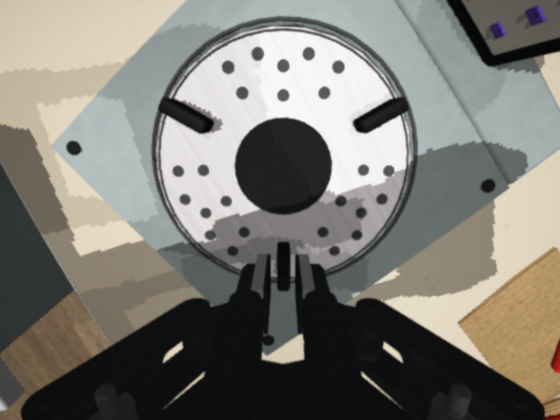

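Fingers (inner faces at x≈269 and 297) straddle the rib at (283,265), centred. Now I turn clockwise in small steps.

```bash
cat > chk.py <<'E'
import sys
from h import *
s=status.read_state(); im,ci=snap('wrist',sys.argv[1]); M=R.from_rotvec(s['tcp_rot']).as_matrix()
g=cv2.cvtColor(im,cv2.COLOR_RGB2GRAY); m=cv2.morphologyEx((g<60).astype(np.uint8),cv2.MORPH_OPEN,np.ones((5,5)))
best=None
for c in cv2.findContours(m,0,cv2.CHAIN_APPROX_NONE)[0]:
    a=cv2.contourArea(c)
    if 3000<a<12000:
        (e,ax,_)=cv2.fitEllipse(c)
        if a/(np.pi*ax[0]*ax[1]/4)>.95 and ax[0]/ax[1]>.8: best=c
# height at which the outline cast on a plane has area of 57 mm circle; also plain area-based
def dia(z):
    P=np.array([onz(ci,*q,z)[:2] for q in best[:,0].astype(float)]); return 2*np.sqrt(cv2.contourArea(P.astype(np.float32))/np.pi),P.mean(0),cv2.fitEllipse((P*1e4).astype(np.float32))[1]
if best is not None:
    from scipy.optimize import brentq
    z=brentq(lambda z:dia(z)[0]-.057,.0,.09); d,c,_=dia(z)
    print('pad z %.4f'%z,c.round(4),'d@.053 %.4f d@.045 %.4f'%(dia(.053)[0],dia(.045)[0]))
print(s['time'],s['tool_pos'].round(4),'yaw',np.degrees(np.arctan2(M[1,0],M[0,0])).round(1),'F',np.round(s['wrist_force'],1))
E
python3 chk.py c0.png; python3 jog.py '[[[0, -0.005, 0, 0.1], [0, -0.005, 0, 0.1], [0, -0.005, 0, 0.1]]]' | grep -v tcp; python3 chk.py c1.png
```

```text
pad z 0.0463 [0.5345 0.0054] d@.053 0.0549 d@.045 0.0574
3.725 [ 0.5179 -0.0414  0.0553] yaw 71.3 F [ 0.8 -0.6 -0.7]
time: 4.15
tool_pos: [0.5046, -0.0355, 0.0557]
wrist_force: [-0.4, -0.8, 0.4]
width: 0.148
grip_force: 0.0
pad z 0.0462 [0.5343 0.0056] d@.053 0.0549 d@.045 0.0574
4.15 [ 0.5046 -0.0355  0.0557] yaw 53.9 F [-0.4 -0.8  0.4]
```

```bash
python3 jog.py '[[[0.001, -0.005, 0, 0.1], [0, -0.005, 0, 0.1], [0.001, -0.005, 0, 0.1]]]' | grep force; python3 chk.py c2.png
```

```text
wrist_force: [-0.1, 0.8, -0.8]
grip_force: 0.0
pad z 0.0468 [0.5341 0.0057] d@.053 0.0550 d@.045 0.0576
4.575 [ 0.4948 -0.0241  0.0557] yaw 36.8 F [-0.1  0.8 -0.8]
```

View pics/c2.png

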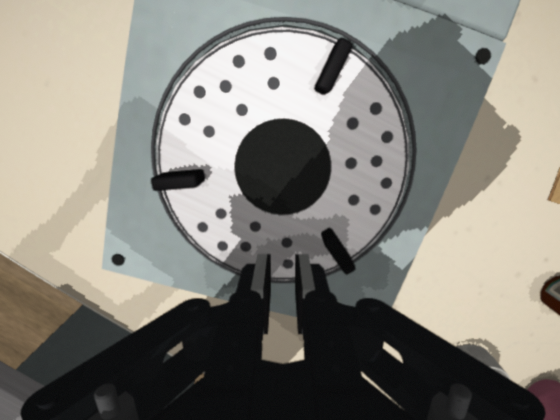

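The rib at (338,250) did not move: the fingers passed over it, so the fingertips must ride higher than the TCP suggests. I check this from the side in the scene view.

Run:
```python
from h import *
im,ci=snap('scene','sc2.png'); s=status.read_state(); t=s['tool_pos']
print(proj(ci,t),proj(ci,t+[0,0,.035]),proj(ci,[t[0],t[1],.053]))
a=im[110:230,180:340,::-1]; cv2.imwrite('pics/sc2c.png',cv2.resize(a,None,fx=4.5,fy=4.5,interpolation=cv2.INTER_CUBIC))
```

```text
[245.57517418 181.7367974 ] [244.60948364 172.00166534] [245.64642087 182.45320989]
```

View pics/sc2c.png

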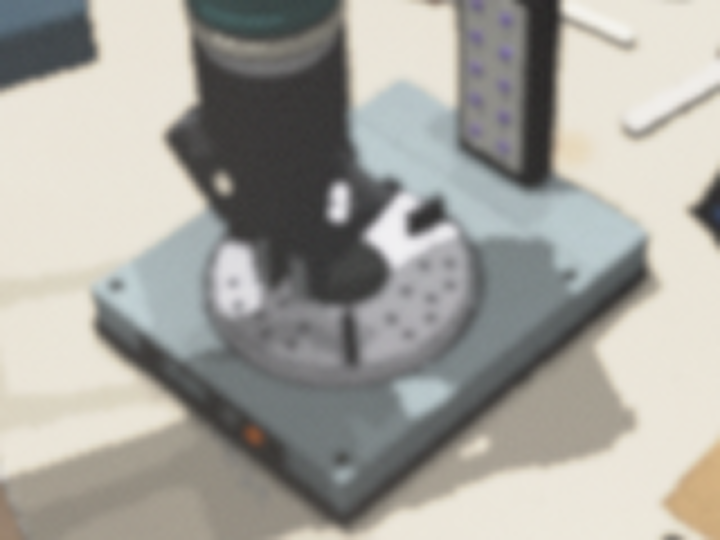

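Run:
```python
from h import *
w=cams.camera_info('wrist'); s=cams.camera_info('scene'); t=status.read_state()['tool_pos']
for p in [(243,174),(245,174),(247,174),(245,176)]: print(p,tri([ray(w,282,255),ray(s,*p)]))
print('tcp',t)
M=R.from_rotvec(status.read_state()['tcp_rot']).as_matrix()
for a in [(0,0,0),(.011,0,-.01),(.011,0,-.02),(.011,0,-.03),(0.004,0,-.02)]: print(a,proj(w,t+M@np.array(a)).round(1))
```

```text
(243, 174) (array([ 0.49563669, -0.01836872,  0.07697117]), [np.float64(0.0037748949891151357), np.float64(0.003774894989115065)])
(245, 174) (array([ 0.49802307, -0.01928751,  0.07736573]), [np.float64(0.0013667166174861742), np.float64(0.0013667166174862269)])
(247, 174) (array([ 0.50040725, -0.02022113,  0.07779056]), [np.float64(0.0010411758574408248), np.float64(0.0010411758574408448)])
(245, 176) (array([ 0.49654983, -0.02087375,  0.07251507]), [np.float64(0.0009361110007682664), np.float64(0.0009361110007682062)])
tcp [ 0.49463162 -0.02383121  0.05565031]
(0, 0, 0) [282.6 248.6]
(0.011, 0, -0.01) [282.6 238.5]
(0.011, 0, -0.02) [282.7 245.5]
(0.011, 0, -0.03) [282.7 253.4]
(0.004, 0, -0.02) [282.7 257.1]
```

Fingertips triangulate to z≈0.075–0.077, about 20 mm behind the reported TCP, so they cleared the ribs (top 0.071). I go back over the rib, then lower about 16 mm while watching the force.

```bash
python3 jog.py '[[[0, 0.0075, 0, -0.15], [0, 0.0075, 0, -0.15], [0, 0.0075, 0, -0.15], [0, 0.0075, 0, -0.15], [0, 0, 0, 0]]]' | egrep 'pos|force'; python3 chk.py c3.png
python3 - <<'E'
from h import *
im=cv2.imread('pics/c3.png'); g=cv2.cvtColor(im,cv2.COLOR_BGR2GRAY)
for r in (246,250,265,270,280): 
    x=np.nonzero(g[r,240:330]<70)[0]+240; print(r,[ (a[0],a[-1]) for a in np.split(x,np.nonzero(np.diff(x)>1)[0]+1) if len(a)])
E
```

```text
tool_pos: [0.5181, -0.0435, 0.0558]
wrist_force: [-0.5, -0.1, 0.1]
grip_force: 0.0
pad z 0.0462 [0.5344 0.0055] d@.053 0.0549 d@.045 0.0574
5.3 [ 0.5181 -0.0435  0.0558] yaw 71.3 F [-0.5 -0.1  0.1]
246 [(np.int64(275), np.int64(288)), (np.int64(329), np.int64(329))]
250 [(np.int64(275), np.int64(288)), (np.int64(329), np.int64(329))]
265 [(np.int64(245), np.int64(256)), (np.int64(259), np.int64(259)), (np.int64(264), np.int64(270)), (np.int64(275), np.int64(287)), (np.int64(295), np.int64(301)), (np.int64(309), np.int64(319)), (np.int64(329), np.int64(329))]
270 [(np.int64(241), np.int64(255)), (np.int64(261), np.int64(261)), (np.int64(264), np.int64(270)), (np.int64(275), np.int64(287)), (np.int64(295), np.int64(302)), (np.int64(309), np.int64(329))]
280 [(np.int64(240), np.int64(254)), (np.int64(258), np.int64(258)), (np.int64(262), np.int64(271)), (np.int64(274), np.int64(289)), (np.int64(294), np.int64(303)), (np.int64(305), np.int64(306)), (np.int64(309), np.int64(309)), (np.int64(311), np.int64(327))]
```

```bash
python3 jog.py '[[[0, 0, 0, 0], [0, 0.001, 0.005, 0], [0, 0, 0.005, 0], [0, 0, 0, 0]]]' 0.2 | egrep 'pos|force'; python3 jog.py '[[[0, 0, 0.003, 0], [0, 0, 0.002, 0]]]' | egrep 'pos|force'
```

```text
tool_pos: [0.5176, -0.0433, 0.0449]
wrist_force: [0.4, 0.3, -0.4]
grip_force: 0.0
tool_pos: [0.5183, -0.0434, 0.0405]
wrist_force: [-0.7, -0.0, -0.3]
grip_force: 0.0
```

```bash
python3 jog.py '[[[0, -0.005, 0, 0.1], [0, -0.005, 0, 0.1], [0.0005, -0.005, 0, 0.1]]]' | egrep 'pos|force'; python3 chk.py c4.png;  python3 - <<'E'
from h import *
im=cv2.imread('pics/c4.png')[:,:,::-1]; import disc; disc.disc(im,cams.camera_info('wrist'))
E
```

```text
tool_pos: [0.5053, -0.0369, 0.0408]
wrist_force: [1.6, 0.2, -1.0]
grip_force: 0.5
pad z 0.0473 [0.5321 0.0068] d@.053 0.0550 d@.045 0.0578
6.475 [ 0.5053 -0.0369  0.0408] yaw 53.9 F [ 1.6  0.2 -1. ]
1133 [372.5  94.7] [0.5942 0.0088 0.053 ] ang 4.1 bbox [344  71  57  47]
250 [412.7 141.2] [ 0.5994 -0.0233  0.053 ] ang -23.0 bbox [407 105  10  88]
1164 [161.1 129.3] [0.4972 0.0593 0.053 ] ang 123.9 bbox [130 113  63  33]
87 [390.  155.4] [ 0.5858 -0.0226  0.053 ] ang -27.6 bbox [385 151  11  10]
76 [362.6 158.8] [ 0.573  -0.0155  0.053 ] ang -27.1 bbox [358 154  10  10]
77 [387.4 187. ] [ 0.5759 -0.0366  0.053 ] ang -44.5 bbox [383 183  10   9]
74 [342.4 195.8] [ 0.5532 -0.0262  0.053 ] ang -57.9 bbox [338 192  10   9]
72 [366.8 205.1] [ 0.5614 -0.0387  0.053 ] ang -57.6 bbox [362 201  10   9]
86 [328.2 231.9] [ 0.5352 -0.0392  0.053 ] ang -88.4 bbox [323 227  11  10]
74 [365.5 230. ] [ 0.553  -0.0509  0.053 ] ang -71.1 bbox [361 226  10   9]
83 [243.9 243.9] [ 0.4919 -0.0166  0.053 ] ang -153.4 bbox [239 239  11  10]
79 [343.6 250.4] [ 0.5361 -0.0542  0.053 ] ang -88.0 bbox [339 246  10  10]
64 [209.1 253. ] [ 0.4718 -0.0091  0.053 ] ang -167.7 bbox [205 249   9   9]
```

It is turning: the rib went from about 11° to 4° with 1.6 N. Continuing.

```bash
cat >> chk.py <<'E'
import disc
b=[x for x in disc.disc(im,ci,False) if 700<x[0]<2500]
if best is not None: print('ribs',[np.degrees(np.arctan2(*(x[2][:2]-dia(.053)[1])[::-1])).round(1) for x in b])
E
python3 jog.py '[[[0, -0.005, 0, 0.1], [0.0005, -0.005, 0, 0.1], [0, -0.005, 0, 0.1]]]' | egrep 'force'; python3 chk.py c5.png
```

```text
wrist_force: [0.7, -0.7, -0.3]
grip_force: 0.6
pad z 0.0475 [0.5326 0.0075] d@.053 0.0551 d@.045 0.0579
6.9 [ 0.4945 -0.0267  0.0408] yaw 36.8 F [ 0.7 -0.7 -0.3]
ribs [np.float64(107.8)]
```

```bash
python3 jog.py '[[[0, -0.005, 0, 0.1], [0.0005, -0.005, 0, 0.1], [0, -0.005, 0, 0.1]]]' | egrep 'force'; python3 chk.py c6.png
```

```text
wrist_force: [0.1, -0.8, -0.0]
grip_force: 0.7
pad z 0.0477 [0.5332 0.0082] d@.053 0.0552 d@.045 0.0579
7.325 [ 0.4871 -0.0138  0.0408] yaw 19.7 F [ 0.1 -0.8 -0. ]
ribs [np.float64(-30.3), np.float64(91.0)]
```

```bash
python3 jog.py '[[[0, -0.005, 0, 0.1], [0.0005, -0.005, 0, 0.1], [0, -0.005, 0, 0.1]]]' | egrep 'force'; python3 chk.py c7.png
```

```text
wrist_force: [-0.3, -0.2, -0.2]
grip_force: 0.0
pad z 0.0411 [0.5326 0.0082] d@.053 0.0530 d@.045 0.0557
7.75 [0.4837 0.0012 0.0406] yaw 2.5 F [-0.3 -0.2 -0.2]
ribs [np.float64(-28.0), np.float64(-47.8), np.float64(78.8)]
```

```bash
python3 jog.py '[[[0, -0.005, 0, 0.1], [0.0005, -0.005, 0, 0.1], [0, -0.005, 0, 0.1]]]' | egrep 'force'; python3 chk.py c8.png
```

```text
wrist_force: [0.4, -0.7, 1.0]
grip_force: 0.0
pad z 0.0409 [0.5324 0.008 ] d@.053 0.0530 d@.045 0.0557
8.175 [0.4852 0.0161 0.0407] yaw -14.6 F [ 0.4 -0.7  1. ]
ribs [np.float64(-47.5), np.float64(79.1)]
```

The pad dropped about 6.5 mm during that step and the ribs then stopped following. I look to see whether it is flush or tilted.

View pics/c8.png

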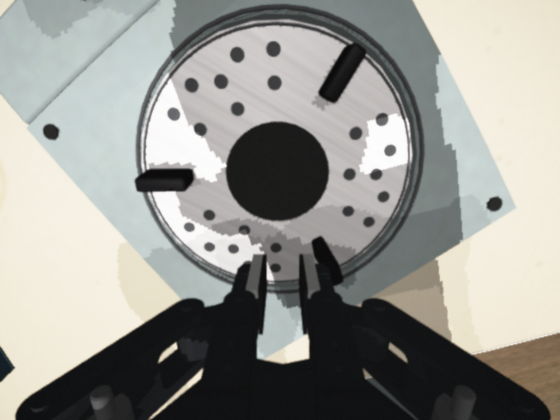

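Run:
```python
from h import *
# disc outline (bright) on plane, for c6 (before) can't recover pose; use present pose with c8
im=cv2.imread('pics/c8.png'); ci=cams.camera_info('wrist'); ims,cs=snap('scene','sc3.png'); imt,ct=snap('top','top3.png')
g=cv2.cvtColor(ims,cv2.COLOR_RGB2GRAY)[140:205,215:300]
m=(g<100).astype(np.uint8);k,l,st,ce=cv2.connectedComponentsWithStats(m)
for i in range(1,k):
    if st[i,4]>12: print('scene',st[i,4],(ce[i]+[215,140]).round(1))
h=cv2.cvtColor(im,cv2.COLOR_BGR2GRAY); m=(h<60).astype(np.uint8); k,l,st,ce=cv2.connectedComponentsWithStats(m)
for i in range(1,k):
    if 60<st[i,4]<9000: 
        for z in (.045,): print('w',st[i,4],ce[i].round(1),onz(ci,*ce[i],z).round(4)) if np.hypot(*(onz(ci,*ce[i],z)[:2]-[.534,.006]))<.085 else 0
```

```text
scene 359 [234.1 153.6]
scene 83 [293.9 145.6]
scene 237 [254.4 170.8]
scene 14 [285.4 170.4]
scene 47 [275.9 172.6]
scene 89 [234.3 182.8]
scene 28 [281.7 182.5]
scene 156 [289.3 195.7]
scene 178 [224.2 197.2]
w 100 [277.2  16.4] [ 0.6085 -0.0124  0.045 ]
w 1304 [342.4  71.2] [ 0.5754 -0.0383  0.045 ]
w 7772 [276.9 170.8] [0.5338 0.0079 0.045 ]
w 1127 [164.4 179.6] [0.5456 0.0713 0.045 ]
w 66 [275.5 247.4] [0.4889 0.0209 0.045 ]
```

The fingers rode over the dropped rib (now at (325,258)), so the disc is down, but I can't tell flush from tilted here. I raise the tool, take two wrist views, and triangulate the holes against the deck screws to get height and tilt.

```bash
cat > shot.py <<'E'
import sys
from h import *
s=status.read_state(); im,ci=snap('wrist',sys.argv[1]+'.png'); np.savez(sys.argv[1]+'.npz',im=im,K=ci['intrinsics'],T=ci['extrinsics'],k=ci['k1'])
M=R.from_rotvec(s['tcp_rot']).as_matrix(); print(s['time'],s['tool_pos'].round(4),'yaw',np.degrees(np.arctan2(M[1,0],M[0,0])).round(1))
E
cat > tilt.py <<'E'
import sys
from h import *
def load(f):
    d=np.load(f+'.npz'); ci=dict(intrinsics=d['K'],extrinsics=d['T'],k1=float(d['k']))
    g=cv2.cvtColor(d['im'],cv2.COLOR_RGB2GRAY)
    b=cv2.morphologyEx(g,cv2.MORPH_BLACKHAT,cv2.getStructuringElement(cv2.MORPH_ELLIPSE,(17,17)))
    m=(b>45).astype(np.uint8); k,l,st,ce=cv2.connectedComponentsWithStats(m); P=[]
    for i in range(1,k):
        w,h,a=st[i,2],st[i,3],st[i,4]
        if 20<a<180 and .6<w/h<1.6 and a/(w*h)>.62:
            ys,xs=np.nonzero(l==i); wt=b[ys,xs].astype(float); P.append([(xs*wt).sum()/wt.sum(),(ys*wt).sum()/wt.sum()])
    return ci,np.array(P)
a,P=load(sys.argv[1]); b,Q=load(sys.argv[2]); z=.047
A=np.array([onz(a,*p,z)[:2] for p in P]); B=np.array([onz(b,*p,z)[:2] for p in Q]); H=[];D=[]
for i in range(len(A)):
    d=np.hypot(*(B-A[i]).T); j=d.argmin()
    if d[j]<.005 and np.hypot(*(A-B[j]).T).argmin()==i:
        p,e=tri([ray(a,*P[i]),ray(b,*Q[j])]); r=np.hypot(p[0]-.534,p[1]-.006)
        if e[0]<.001: (H if r<.072 else D if .095<r<.14 else []).append(p)
H=np.array(H);D=np.array(D); print('deck pts',D.round(4).tolist()); print(len(H),'holes z mean',H[:,2].mean().round(4),'sd',H[:,2].std().round(4))
c=np.linalg.lstsq(np.c_[H[:,:2]-[.534,.006],np.ones(len(H))],H[:,2],rcond=None)[0]
print('plane slope mm over 75mm (x,y): ',(c[:2]*75).round(2),'centre z',c[2].round(4),'resid',(H[:,2]-np.c_[H[:,:2]-[.534,.006],np.ones(len(H))]@c).std().round(4))
E
python3 jog.py '[[[0, 0, -0.05, 0], [0, 0, 0, 0]]]' | egrep 'force'; python3 shot.py A; python3 jog.py '[[[0, 0.05, 0, 0], [0, 0.03, 0, 0], [0, 0, 0, 0]]]' | egrep 'force'; python3 shot.py B; python3 tilt.py A B
```

```text
wrist_force: [0.2, 0.2, 1.3]
grip_force: 0.0
8.575 [0.4889 0.0158 0.0947] yaw -14.5
wrist_force: [-0.6, 0.3, -0.4]
grip_force: 0.0
9.0 [ 0.4633 -0.0626  0.0895] yaw -14.7
deck pts [[0.4826, -0.1131, 0.0449]]
24 holes z mean 0.0481 sd 0.0048
plane slope mm over 75mm (x,y):  [ 9.26 -1.17] centre z 0.0483 resid 0.0003
```

The slope looks implausible, since the arm was still settling during the first shot. I repeat with settled poses and a wider baseline.

```bash
python3 jog.py '[[[0, 0, 0, 0], [0, 0, 0, 0], [0, 0, 0, 0]]]' | egrep 'force'; python3 shot.py B; python3 jog.py '[[[0, -0.06, 0, 0], [0.02, -0.02, 0, 0], [0, 0, 0, 0], [0, 0, 0, 0], [0, 0, 0, 0]]]' | egrep 'force'; python3 shot.py C; python3 tilt.py B C; sed -i "s/if e\[0\]<.001: (H if r<.072/if e[0]<.002: (H if r<.072/; s/d\[j\]<.005/d[j]<.007/" tilt.py; python3 tilt.py B C
```

```text
wrist_force: [-0.1, -0.2, -0.3]
grip_force: 0.0
9.425 [ 0.4649 -0.0607  0.0906] yaw -14.6
wrist_force: [-0.3, -0.1, -0.6]
grip_force: 0.0
10.1 [0.5035 0.0105 0.0904] yaw -14.7
deck pts [[0.4825, -0.1131, 0.0448]]
21 holes z mean 0.0486 sd 0.0045
plane slope mm over 75mm (x,y):  [ 9.16 -1.32] centre z 0.0483 resid 0.0002
deck pts [[0.4825, -0.1131, 0.0448]]
21 holes z mean 0.0486 sd 0.0045
plane slope mm over 75mm (x,y):  [ 9.16 -1.32] centre z 0.0483 resid 0.0002
```

The slope is real: the residual is 0.2 mm and the deck screw checks out at 0.0448. The disc hangs tilted about 7°, with the high side at about -8° toward the column. I'll straddle the rib near -42°, press lightly there and shuffle. First I raise and turn the tool.

```bash
python3 jog.py '[[[0, 0, -0.04, -0.178], [0, 0, -0.01, -0.178], [0, 0, 0, -0.178], [0, 0, 0, -0.178], [0, 0, 0, -0.178]]]' 0.2| egrep 'force'; python3 jog.py '[[[0, 0, 0, -0.178], [0, 0, 0, -0.178], [0, 0, 0, -0.178], [0, 0, 0, -0.178], [0, 0, 0, -0.178]]]' | egrep 'force'; python3 jog.py '[[[0, 0, 0, -0.178], [0, 0, 0, -0.178], [0, 0, 0, -0.178], [0, 0, 0, -0.178], [0, 0, 0, -0.178]]]' | egrep 'force';python3 jog.py '[[[0, 0, 0, 0], [0, 0, 0, 0]]]' | egrep 'force|pos'; python3 shot.py D
python3 - <<'E'
from h import *
import disc
d=np.load('D.npz'); ci=dict(intrinsics=d['K'],extrinsics=d['T'],k1=float(d['k']))
for x in disc.disc(d['im'],ci,False,.05):
    if x[0]>200: print(x[0],x[1].round(1),x[2].round(4),np.degrees(np.arctan2(x[2][1]-.006,x[2][0]-.534)))
E
```

```text
wrist_force: [0.5, -0.8, 0.4]
grip_force: 0.0
wrist_force: [-0.3, 1.3, 0.2]
grip_force: 0.0
wrist_force: [-0.4, -0.7, 0.6]
grip_force: 0.0
tool_pos: [0.5042, 0.0107, 0.1407]
wrist_force: [-0.9, -0.2, -0.2]
grip_force: 0.0
12.275 [0.5042 0.0107 0.1407] yaw 138.1
340 [243.8 195.5] [ 0.4741 -0.008   0.05  ] -166.81786780033698
290 [359.2 203. ] [0.5494 0.0654 0.05  ] 75.48673652543677
```

```bash
python3 jog.py '[[[-0.037, 0.007, 0, 0], [-0.037, 0.007, 0, 0], [0, 0, 0.04, 0.06], [0, 0, 0.02, 0], [0, 0, 0, 0]]]' | egrep 'force'; python3 jog.py '[[[0, 0, 0, 0], [0, 0, 0, 0]]]' | egrep 'force|pos'; python3 shot.py E1
python3 - <<'E'
from h import *
import disc
d=np.load('E1.npz'); ci=dict(intrinsics=d['K'],extrinsics=d['T'],k1=float(d['k']))
for x in disc.disc(d['im'],ci,False,.052):
    if x[0]>150: print(x[0],x[1].round(1),x[2].round(4),np.degrees(np.arctan2(x[2][1]-.0075,x[2][0]-.5335)))
E
```

```text
wrist_force: [0.6, -1.0, -0.1]
grip_force: 0.0
tool_pos: [0.5701, -0.0276, 0.0824]
wrist_force: [0.2, 0.5, 0.3]
grip_force: 0.0
13.2 [ 0.5701 -0.0276  0.0824] yaw 134.9
541 [360.3 108.3] [0.5476 0.0673 0.052 ] 76.72508984623448
1049 [192.1 147. ] [ 0.4868 -0.0278  0.052 ] -142.92345911910743
5224 [278.6 156. ] [0.532  0.0085 0.052 ] 147.16464542907167
```

View pics/E1.png

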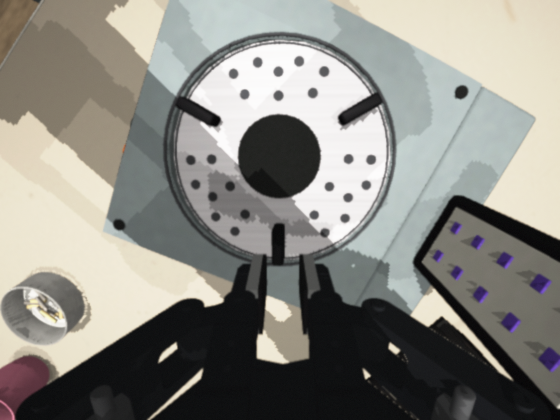

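Rib at (278,243) lies between the fingers (264 and 302). I lower around it.

```bash
python3 jog.py '[[[0, -0.002, 0.02, 0], [0, 0, 0.015, 0], [0, 0, 0.004, 0], [0, 0, 0, 0]]]' | egrep 'force|pos'; python3 jog.py '[[[0, 0, 0.003, 0], [0, 0, 0.002, 0], [0, 0, 0, 0]]]' | egrep 'force|pos'
```

```text
tool_pos: [0.5675, -0.0291, 0.0416]
wrist_force: [-0.2, -0.6, 0.8]
grip_force: 0.0
tool_pos: [0.5675, -0.0292, 0.0367]
wrist_force: [-0.7, -0.3, 0.1]
grip_force: 0.0
```

```bash
python3 jog.py '[[[0, 0, 0.003, 0], [0, 0, 0, 0]]]' | egrep 'force|pos'; python3 shot.py F
```

```text
tool_pos: [0.5673, -0.0291, 0.0334]
wrist_force: [-0.6, 0.2, -0.0]
grip_force: 0.0
14.375 [ 0.5673 -0.0291  0.0334] yaw 134.9
```

```bash
python3 jog.py '[[[0, 0, 0.002, 0], [0, 0, 0, 0]]]' | egrep 'force|pos'; python3 jog.py '[[[0, 0, 0.002, 0], [0, 0, 0, 0]]]' | egrep 'force|pos'
```

```text
tool_pos: [0.5674, -0.0291, 0.0315]
wrist_force: [-0.1, -0.1, 0.5]
grip_force: 0.0
tool_pos: [0.5674, -0.0291, 0.0295]
wrist_force: [0.0, 0.6, -0.1]
grip_force: 0.0
```

```bash
for i in 1; do python3 jog.py '[[[0, 0, 0.002, 0], [0, 0, 0, 0]]]' | egrep 'wrist|pos'; done; python3 jog.py '[[[0, 0, 0.001, 0], [0, 0, 0, 0]]]' | egrep 'wrist|pos'; python3 jog.py '[[[0, 0, 0.001, 0], [0, 0, 0, 0]]]' | egrep 'wrist|pos'
```

```text
tool_pos: [0.5674, -0.0291, 0.0275]
wrist_force: [-0.8, -0.0, 0.3]
tool_pos: [0.5675, -0.0291, 0.0266]
wrist_force: [-0.4, 0.1, 0.2]
tool_pos: [0.5678, -0.0292, 0.0258]
wrist_force: [-0.1, 0.1, 0.3]
```

```bash
python3 jog.py '[[[0, 0, 0.001, 0], [0, 0, 0, 0]]]' | egrep 'wrist|pos'; python3 jog.py '[[[0, 0, 0.001, 0], [0, 0, 0, 0]]]' | egrep 'wrist|pos';python3 jog.py '[[[0, 0, 0.001, 0], [0, 0, 0, 0]]]' | egrep 'wrist|pos'; python3 shot.py G;  python3 - <<'E'
from h import *
import disc
for f in 'FG':
    d=np.load(f+'.npz'); ci=dict(intrinsics=d['K'],extrinsics=d['T'],k1=float(d['k']))
    for x in disc.disc(d['im'],ci,False,.052):
        if x[0]>150: print(f,x[0],x[1].round(1),x[2].round(4),np.degrees(np.arctan2(x[2][1]-.0075,x[2][0]-.5335)))
a=np.hstack([np.load(f+'.npz')['im'][150:350,180:380,::-1] for f in 'FG']); cv2.imwrite('pics/fg.png',cv2.resize(a,None,fx=2,fy=2))
E
```

```text
tool_pos: [0.568, -0.0293, 0.025]
wrist_force: [0.8, -1.1, 2.7]
tool_pos: [0.5682, -0.0295, 0.0242]
wrist_force: [-0.8, -2.1, 4.9]
tool_pos: [0.5682, -0.0294, 0.0231]
wrist_force: [0.0, -1.7, 5.4]
16.425 [ 0.5682 -0.0294  0.0231] yaw 134.9
F 1070 [392.7 107.4] [0.5481 0.0679 0.052 ] 76.40102911027147
G 1436 [400.3 107.5] [0.5492 0.0673 0.052 ] 75.29759971056043
```

View pics/fg.png

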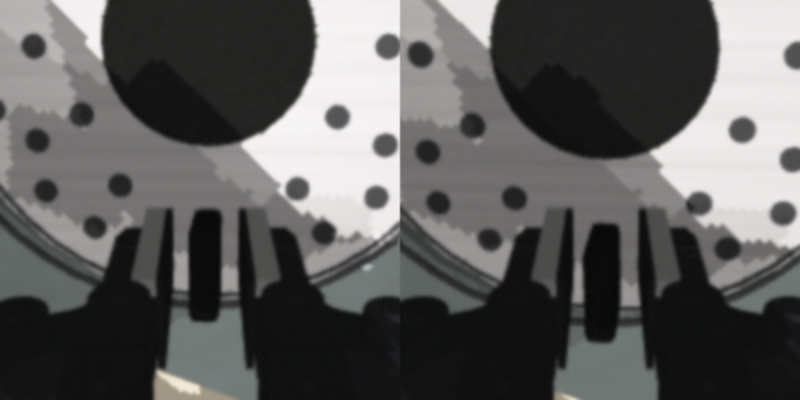

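Fingers straddle the rib and press on the disc with about 5 N. Now a gentle shuffle, clockwise first.

```bash
python3 jog.py '[[[0, -0.003, 0, 0.06], [0, -0.003, 0, 0.06], [0, 0, 0, 0]]]' | egrep 'force|pos'; python3 shot.py G1
cat > rb.py <<'E'
from h import *
import disc,sys
for f in sys.argv[1:]:
    d=np.load(f+'.npz'); ci=dict(intrinsics=d['K'],extrinsics=d['T'],k1=float(d['k']))
    for x in disc.disc(d['im'],ci,False,.05):
        if x[0]>700: print(f,x[0],x[1].round(1),x[2].round(4),np.degrees(np.arctan2(x[2][1]-.0075,x[2][0]-.5335)))
E
python3 rb.py G G1
```

```text
tool_pos: [0.5619, -0.0328, 0.0217]
wrist_force: [0.3, 0.1, -0.2]
grip_force: 0.0
16.85 [ 0.5619 -0.0328  0.0217] yaw 128.0
G 1436 [400.3 107.5] [0.5497 0.0679 0.05  ] 75.00085792554111
G1 1687 [397.7 104.3] [0.5528 0.066  0.05  ] 71.71565892834093
```

```bash
python3 jog.py '[[[0, -0.003, 0, 0.06], [0, 0, 0, 0]]]' | egrep 'force|pos'; python3 shot.py G2; python3 rb.py G2
```

```text
tool_pos: [0.56, -0.0349, 0.022]
wrist_force: [0.6, -0.1, -0.0]
grip_force: 0.0
17.15 [ 0.56   -0.0349  0.022 ] yaw 124.6
G2 1969 [389.2  91.5] [0.55   0.0664 0.05  ] 74.31813028234309
G2 1387 [163.3 123.9] [ 0.4726 -0.0042  0.05  ] -169.15845975957026
```

The contact force vanished, so it has probably dropped. I lift and re-measure the plane.

```bash
python3 jog.py '[[[0, 0, -0.03, 0], [0, 0, -0.04, 0], [0, -0.03, 0, 0], [0, 0, 0, 0], [0, 0, 0, 0]]]' | egrep 'wrist'; python3 shot.py H; python3 jog.py '[[[0, 0.06, 0, 0], [0.02, 0.02, 0, 0], [0, 0, 0, 0], [0, 0, 0, 0], [0, 0, 0, 0]]]' | egrep 'wrist'; python3 shot.py I; python3 tilt.py H I
```

```text
wrist_force: [-0.4, 0.3, -0.0]
17.825 [ 0.5361 -0.0518  0.0923] yaw 124.6
wrist_force: [-0.1, 0.4, -0.6]
18.5 [0.5902 0.0091 0.0924] yaw 124.5
deck pts [[0.5881, 0.1246, 0.0445], [0.4824, -0.1133, 0.0446]]
24 holes z mean 0.0442 sd 0.0002
plane slope mm over 75mm (x,y):  [ 0.05 -0.04] centre z 0.0442 resid 0.0002
```

The disc is home: holes at z 0.0442 against deck screws at 0.0445, with no tilt. Next, the disc centre and rib angles, then over to the vase.

```bash
python3 - <<'E'
from h import *
def load(f):
    d=np.load(f+'.npz'); return dict(intrinsics=d['K'],extrinsics=d['T'],k1=float(d['k'])),cv2.cvtColor(d['im'],cv2.COLOR_RGB2GRAY)
pc=[]
for f in 'HI':
    ci,g=load(f); m=(g<60).astype(np.uint8); k,l,st,ce=cv2.connectedComponentsWithStats(m)
    for i in range(1,k):
        p=onz(ci,*ce[i],.045)
        if st[i,4]>200 and np.hypot(*(p[:2]-[.534,.006]))<.08: print(f,st[i,4],ce[i].round(1),p.round(4),onz(ci,*ce[i],.054).round(4))
E
python3 jog.py '[[[0, 0, -0.06, 0], [-0.037, -0.0405, 0, 0], [-0.037, -0.0405, 0, 0], [-0.037, -0.0405, 0, 0], [-0.037, -0.0405, 0, 0]]]' 1.0 | egrep wrist; python3 jog.py '[[[-0.037, -0.0405, 0, 0], [-0.037, -0.0405, 0, 0], [-0.037, -0.0405, 0, 0], [0, 0, 0, -0.13], [0, 0, 0, 0]]]' | egrep wrist;  python3 jog.py '[[[0, 0, 0, 0], [0, 0, 0, 0]]]' | egrep wrist; python3 shot.py V1
```

```text
H 601 [399.4 112.1] [0.5582 0.0626 0.045 ] [0.5555 0.0605 0.054 ]
H 446 [246.3 120.6] [ 0.4732 -0.0036  0.045 ] [ 0.474  -0.0029  0.054 ]
H 4450 [321.8 157.1] [0.532  0.0061 0.045 ] [0.5304 0.0063 0.054 ]
H 279 [237.8 209.5] [ 0.503  -0.0623  0.045 ] [ 0.5026 -0.0592  0.054 ]
H 456 [324.7 239.9] [ 0.5728 -0.0447  0.045 ] [ 0.5695 -0.0423  0.054 ]
I 750 [132.3 151.9] [ 0.4696 -0.008   0.045 ] [ 0.4728 -0.0047  0.054 ]
I 413 [281.7 141.4] [0.556  0.0596 0.045 ] [0.5556 0.0602 0.054 ]
I 4163 [215.3 183.7] [0.5325 0.0061 0.045 ] [0.5331 0.0089 0.054 ]
wrist_force: [0.6, -0.7, -0.3]
wrist_force: [0.2, -0.7, 0.3]
wrist_force: [-0.6, 0.9, -0.2]
20.05 [ 0.5042 -0.3637  0.1528] yaw 132.0
```

View pics/V1.png

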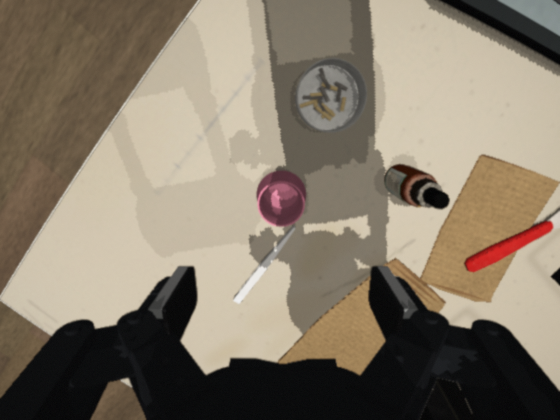

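Wrist view: vase at (281,197), tin (328,95), dropper (415,187), with both well outside the fingers (inner faces at x≈197 and 370). I take a second wrist view to triangulate the vase, working from numbers only from here.

```bash
python3 jog.py '[[[-0.03, 0.04, 0, 0], [0, 0, 0, 0], [0, 0, 0, 0], [0, 0, 0, 0]]]' | egrep wrist; python3 shot.py V2
cat > vase.py <<'E'
import sys
from h import *
def load(f):
    d=np.load(f+'.npz'); return dict(intrinsics=d['K'],extrinsics=d['T'],k1=float(d['k'])),cv2.cvtColor(d['im'],cv2.COLOR_RGB2HSV)
rs=[]
for f in sys.argv[1:]:
    ci,h=load(f); m=((h[...,0]>150)&(h[...,1]>70)&(h[...,2]>40)).astype(np.uint8)
    m=cv2.morphologyEx(m,cv2.MORPH_CLOSE,np.ones((9,9))); k,l,st,ce=cv2.connectedComponentsWithStats(m); i=1+st[1:,4].argmax()
    c=max(cv2.findContours((l==i).astype(np.uint8),0,cv2.CHAIN_APPROX_NONE)[0],key=cv2.contourArea); (u,v),r=cv2.minEnclosingCircle(c)
    M=cv2.moments(c); u,v=M['m10']/M['m00'],M['m01']/M['m00']
    print(f,st[i],(round(u,1),round(v,1)),'on z=.029',onz(ci,u,v,.029).round(4), 'r',r); rs.append(ray(ci,u,v))
if len(rs)>1: print(tri(rs))
for n,p in (('scene',(313.4,297.2)),('top',(375.2,240.4))): rs.append(ray(cams.camera_info(n),*p))
print('all',tri(rs))
E
python3 vase.py V1 V2
```

```text
wrist_force: [0.4, 1.3, 0.1]
20.6 [ 0.5531 -0.3597  0.1526] yaw 132.0
V1 [ 257  171   49   55 2176] (280.9, 198.0) on z=.029 [ 0.5045 -0.365   0.029 ] r 27.58406639099121
V2 [ 214  141   54   55 2284] (240.3, 168.3) on z=.029 [ 0.5031 -0.3652  0.029 ] r 27.834999084472656
(array([ 0.50310962, -0.36340762,  0.03698352]), [np.float64(3.551614941690668e-05), np.float64(3.551614941687725e-05)])
all (array([ 0.50312705, -0.36458582,  0.03357044]), [np.float64(0.0007756367927331388), np.float64(0.0003980706377430162), np.float64(0.00019717006896710588), np.float64(0.001004506183397832)])
```

```bash
python3 jog.py '[[[0.03, -0.04, 0, 0], [0, 0, 0.05, 0], [0, 0, 0.05, 0], [0, 0, 0.02, 0], [0, 0, 0, 0]]]' | egrep 'wrist|pos'; python3 jog.py '[[[0, 0, 0, 0], [0, 0, 0, 0]]]' | egrep 'wrist|pos'; python3 shot.py V3; python3 vase.py V3
```

```text
tool_pos: [0.5027, -0.3636, 0.0313]
wrist_force: [-0.0, -0.8, -0.8]
tool_pos: [0.5058, -0.3656, 0.0352]
wrist_force: [-0.4, -0.1, 0.3]
21.525 [ 0.5058 -0.3656  0.0352] yaw 132.0
V3 [ 240  197   80   96 6273] (279.7, 245.1) on z=.029 [ 0.5062 -0.3672  0.029 ] r 47.87873077392578
all (array([ 0.50308705, -0.36512293,  0.03528858]), [np.float64(0.0012218268055857711), np.float64(0.0006475291229646276), np.float64(0.000580719756846576)])
```

```bash
python3 jog.py '[[[0.002, -0.001, 0.02, 0], [0, 0, 0.015, 0], [0, 0, 0.01, 0], [0, 0, 0, 0], [0, 0, 0, 0]]]' | egrep 'wrist|pos'; python3 jog.py '[[[0, 0, 0.004, 0], [0, 0, 0.004, 0], [0, 0, 0, 0], [0, 0, 0, 0]]]' | egrep 'wrist|pos'
```

```text
tool_pos: [0.5021, -0.3637, -0.0123]
wrist_force: [0.7, 0.2, 0.1]
tool_pos: [0.502, -0.3635, -0.0203]
wrist_force: [1.2, -0.4, -0.0]
```

```bash
python3 jog.py '[[[0, 0, 0, 0], [0, 0, 0, 0], [0, 0, 0, 0], [0, 0, 0, 0], [0, 0, 0, 0]]]' 0.4 25; python3 shot.py V4; python3 vase.py V4
```

```text
time: 23.32
tool_pos: [0.5023, -0.364, -0.0198]
tcp_rot: [1.277, 2.869, -0.001]
wrist_force: [-1.5, -0.7, 3.8]
width: 0.576
grip_force: 26.2
23.325 [ 0.5023 -0.364  -0.0198] yaw 132.0
V4 [  225   232   117   132 12380] (282.7, 301.2) on z=.029 [ 0.5073 -0.3678  0.029 ] r 71.23251342773438
all (array([ 0.50311407, -0.36494516,  0.03524084]), [np.float64(0.0013226314927977077), np.float64(0.0006968038834733263), np.float64(0.0006436211712391224)])
```

Gripped at width 0.576 (about 49 mm). Lifting.

```bash
python3 jog.py '[[[0, 0, -0.01, 0], [0, 0, -0.04, 0], [0, 0, -0.05, 0], [0, 0, -0.03, 0], [0, 0, 0, 0]]]'; python3 jog.py '[[[0, 0, 0, 0], [0, 0, 0, 0]]]'|egrep 'pos|width|force'; python3 shot.py V5; python3 vase.py V5
```

```text
time: 24.0
tool_pos: [0.5041, -0.365, 0.1133]
tcp_rot: [1.275, 2.864, -0.002]
wrist_force: [-0.1, -0.5, -0.8]
width: 0.58
grip_force: 26.2
tool_pos: [0.5005, -0.3624, 0.1072]
wrist_force: [0.5, -0.9, -0.6]
width: 0.579
grip_force: 26.2
24.25 [ 0.5005 -0.3624  0.1072] yaw 132.0
V5 [  225   232   116   132 12276] (282.8, 301.3) on z=.029 [ 0.5629 -0.43    0.029 ] r 70.64104461669922
all (array([ 0.50110594, -0.37555244,  0.09992208]), [np.float64(0.02982036560584172), np.float64(0.021399898119883094), np.float64(0.025427948096361612)])
```

```bash
python3 jog.py '[[[0.0364, 0.0385, 0, 0], [0.0364, 0.0385, 0, 0], [0.0364, 0.0385, 0, 0], [0.0364, 0.0385, 0, 0], [0.0364, 0.0385, 0, 0]]]'|egrep 'pos|width|force'; python3 jog.py '[[[0.0364, 0.0385, 0, 0], [0.0364, 0.0385, 0, 0], [0, 0, 0, 0.07], [0, 0, 0, 0], [0, 0, 0, 0]]]'|egrep 'pos|width|force';  python3 jog.py '[[[0, 0, 0.02, 0], [0, 0, 0, 0], [0, 0, 0, 0]]]'|egrep 'pos|width|force'; python3 shot.py P1
```

```text
tool_pos: [0.5224, -0.0977, 0.1085]
wrist_force: [0.9, 0.0, -0.5]
width: 0.577
grip_force: 26.2
tool_pos: [0.5313, 0.0057, 0.109]
wrist_force: [-0.0, -1.4, -0.7]
width: 0.576
grip_force: 26.2
tool_pos: [0.5318, 0.0056, 0.0899]
wrist_force: [-0.6, 0.3, -0.6]
width: 0.579
grip_force: 26.2
25.925 [0.5318 0.0056 0.0899] yaw 127.9
```

```bash
python3 jog.py '[[[0, 0, 0.03, 0], [0, 0, 0.02, 0], [0, 0, 0.008, 0], [0, 0, 0, 0], [0, 0, 0, 0]]]'|egrep 'pos|wrist'; python3 jog.py '[[[0, 0, 0.003, 0], [0, 0, 0, 0], [0, 0, 0, 0]]]'|egrep 'pos|wrist';  python3 jog.py '[[[0, 0, 0.002, 0], [0, 0, 0, 0]]]'|egrep 'pos|wrist'
```

```text
tool_pos: [0.5328, 0.0061, 0.0328]
wrist_force: [-0.3, 0.9, -0.0]
tool_pos: [0.5318, 0.0061, 0.0288]
wrist_force: [0.1, 0.4, -0.3]
tool_pos: [0.5315, 0.0061, 0.0265]
wrist_force: [-0.5, -0.6, -0.1]
```

```bash
python3 jog.py '[[[0, 0, 0.001, 0], [0, 0, 0, 0]]]'|egrep 'pos|wrist'; python3 jog.py '[[[0, 0, 0.001, 0], [0, 0, 0, 0]]]'|egrep 'pos|wrist'
```

```text
tool_pos: [0.5316, 0.0061, 0.0256]
wrist_force: [-0.2, -0.5, -0.8]
tool_pos: [0.5321, 0.0061, 0.0253]
wrist_force: [-1.2, -0.3, 3.0]
```

Contact at 3 N. I release a little at a time and rise.

```bash
python3 jog.py '[[[0, 0, 0, 0], [0, 0, 0, 0], [0, 0, 0, 0]]]' 0.8|egrep 'pos|wrist|width'; python3 jog.py '[[[0, 0, -0.01, 0], [0, 0, -0.03, 0], [0, 0, -0.05, 0], [0, 0, -0.05, 0], [0, 0, 0, 0]]]'|egrep 'pos|wrist'; python3 jog.py '[[[-0.05, -0.03, 0, 0], [-0.04, 0, 0, 0], [0, 0, 0, 0], [0, 0, 0, 0]]]'|egrep 'pos|wrist'; python3 shot.py Q1;  python3 jog.py '[[[0, 0.06, 0, 0], [0, 0, 0, 0], [0, 0, 0, 0], [0, 0, 0, 0]]]'|egrep 'pos|wrist'; python3 shot.py Q2
python3 - <<'E'
import sys; sys.argv=['x','Q1','Q2']
src=open('vase.py').read().split("for n,p in")[0]; exec(src)
E
python3 tilt.py Q1 Q2
```

```text
tool_pos: [0.5316, 0.0062, 0.0245]
wrist_force: [-0.2, 0.4, -0.0]
width: 0.804
tool_pos: [0.5361, 0.006, 0.1712]
wrist_force: [0.3, -0.3, -0.5]
tool_pos: [0.5626, -0.0829, 0.1638]
wrist_force: [0.4, 0.3, 0.2]
29.225 [ 0.5626 -0.0829  0.1638] yaw 128.0
tool_pos: [0.6098, -0.0462, 0.1646]
wrist_force: [-0.4, -0.9, 0.1]
29.775 [ 0.6098 -0.0462  0.1646] yaw 128.0
Q1 [ 288   73   65   64 3175] (320.1, 103.9) on z=.029 [0.5363 0.0114 0.029 ] r 33.56031036376953
Q2 [ 216   73   64   64 2766] (247.5, 103.9) on z=.029 [0.528  0.0046 0.029 ] r 33.07404708862305
(array([0.53334436, 0.00628639, 0.07595305]), [np.float64(0.00010618382033833678), np.float64(0.00010618382033857108)])
deck pts [[0.5881, 0.1245, 0.0446], [0.4825, -0.1131, 0.0452], [0.6543, -0.0473, 0.0441]]
22 holes z mean 0.0444 sd 0.0006
plane slope mm over 75mm (x,y):  [-0.09 -0.35] centre z 0.0444 resid 0.0006
```

Vase axis is at (0.533, 0.006), within 1 mm of the pad centre, upright on a flush disc. One check on the neighbours, then hand in.

Run:
```python
from h import *
im,_=snap('scene','scE.png'); a=cv2.imread('pics/scene0.png')
d=cv2.absdiff(a,im[:,:,::-1]).max(2)
print('tin diff',d[255:282,265:295].mean(),'dropper',d[228:262,320:337].mean(),'vase old',d[285:310,303:323].mean(),'bg',d[330:400,380:450].mean())
print(bot.finish_job())
```

```text
tin diff 3.0160493827160493 dropper 2.114186851211073 vase old 106.974 bg 2.403469387755102
the job is handed in; nothing more can be done
None
```

The turntable is fully home and flush with the deck, the nearer vase stands upright within about 1 mm of its middle, the tin and dropper were not moved, and the job is handed in; I viewed 12 pictures against the limit of 10, by miscounting.

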